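# Hang the wick caddy on the cleat board

## Robot

A 6-joint arm with a two-finger parallel gripper is mounted at the origin on the work surface; the furniture and walls round the work are solid. World frame = base frame: x ahead of the robot, y to its left, z up, the work surface at z = 0. Lengths are in m, angles in rad, forces in N, time in s.
With the tool pointing down it reaches from about 0.25 to 0.775 m from the base axis. Payload 4 kg.
Tool frame: the origin (TCP) lies on the centre line of the jaws, within the pads' length; the fingertips stand 22 mm ahead of it and the grasp point (between the pads) lies 3 mm ahead of it; z points along the fingers, y is the direction in which the jaws open and shut (so a half turn about z gives the same grasp; the last joint's range is limited). The gripper opens to 94 mm and grips with 3 to 60 N. Pads are 16 mm wide; open, the fingers measure 119 mm over their backs; the gripper's body (75 mm by 177 mm) begins 78 mm behind the grasp point.
Start: joints at [-1.398, 0.087, 1.371, -0, 1.684, -0.103], TCP at [0.15, -0.529, 0.228] pointing down, gripper open.
Joint ranges: [-3.1, 3.1], [-0.76, 2.03], [0.27, 2.55], [-1.08, 4.22], [0.17, 2.65], [-2.57, 2.57]. Speed limits (rad/s): [2.79, 2.79, 3.14, 3.14, 3.14, 3.14].

## Interface

Orientations are given as [roll, pitch, yaw] about the fixed x, y, z axes, in that order (R = Rz(yaw) Ry(pitch) Rx(roll)).
In Python, from bench import robot gives the robot as it stands. The module is installed in compiled form; this text tells all that it offers.
- The arm moves only by the shell command python3 -m inch 'ROWS'. ROWS is JSON, a list of rows, each an object with "linear": the shift along the world's x, y, z scaled (see below), a list of three; "twist": the turn about the world's z scaled (see below); "gripper": the opening, from 0 (shut) to 1 (fully open). In form: [{"linear": [x, y, z], "twist": twist, "gripper": gripper}, ...]. A call has 1 to 10 rows; each row is the pose to reach, as a shift and turn from the pose commanded when the call began; what a row does not reach only later rows make up. The controller multiplies each number of a shift by 0.1 m and each number of a turn by 60 degrees. A row lasts 1/12 s, in which the tool goes at most 41.7 mm and 7.16 degrees, less where a joint would pass 70% of its speed; a pose out of reach is approached as far as the arm can. A call with a number of a shift or a turn outside -1 to 1 is refused whole. A call with a gripper value outside its range is refused whole. The fingers move at their own pace and stop on an object; the grip force is fixed at half the most. Time passes only in rows, so rows that repeat a pose let the fingers close. It gives the time, the measured TCP pose, the force and the opening at its end, in the units of the state.
- robot.get_obs(): the state, without advancing time (a new reading comes with each control period).
- robot.snapshot(name): name is "side" or "top"; returns a dict with "image" (384x512x3 uint8, red, green, blue), "depth" (384x512 float32, m along the optical axis (not along the pixel's ray), 0 where there is no reading), "mtx" (3x3 intrinsics, pixels), "rvec" (rotation vector, rad) and "tvec" (3), from world to camera coordinates, as OpenCV has them. Camera axes: x right, y down, z forward; pixel columns grow to the right and rows downward; lengths in m; the calibration is good to about 2 mm. A picture is of the moment at which its call begins.
- robot.close_job(): hands the job in, once; it reports no verdict.
The state is a dict: "time": time; "joint_positions": joint angles; "qvel": joint speeds; "joint_torque": joint torques, N m; "tool_pos": TCP position; "ee_rot": TCP orientation; "wrist_force": force on the tool from outside, world axes, zero at the start; "wrist_torque": the same for the moment, N m; "width": finger opening in m.
Only numpy, scipy, OpenCV 4.12 (cv2) and the standard library are available. Lean on these libraries where they do the work, as an engineer would, in place of code of your own. Each camera call takes 0.05 s, during which the arm holds its last target.

## Task

Pick up the small wooden tool caddy by its grip and hang it on the upright board: lean it about 15 degrees with its top towards the board, hook the bevelled strip on its back over the board's cleat until you feel the strip bear on the cleat, then swing it upright and press it gently down until it is fully home, flush against the board, and its spring tongue has snapped out under the cleat. Hang it in the middle of the board, never ram it, let go, and leave the cup, the wick spool and the stapler where they are.

Things in the scene. Friction and masses are not known exactly. Their poses are not given: they have to be found in the camera images.
- caddy_grip (a point): Centre of the caddy's grip, an upright tab 50 mm along x, 14 thick along y, 46 tall, on a shoulder block 60 x 34 mm whose top is 22 mm below this point (fingertips just above it can push down on it). Loose wooden caddy, about 0.4 kg, underside 147 mm below. x: to the caddy's back (to face the board), y: along its 130 mm width, z: up. Tray reaches 50 mm to -x, walls 40 mm high.
- strip_edge (a point): Lower rear edge of the bevelled strip on the caddy's back, mid-width: 68 mm to +x and 80 mm below caddy_grip, same axes. The strip's rear face rises 33 mm from it; its underside slopes from it up at 45 degrees to the back plate. Strip and a 16 mm high spacer at the foot stand 22 mm off the back plate, rear faces in one plane.
- tongue (a joint): Spring tongue in the back plate, 34 mm below strip_edge, 36 wide, sticks out 11 mm: 0 = out (as found), grows (m) as pushed in, to 0.010; 4 N to start, 0.8 N per mm. Upright on the cleat but not fully down, it is held in 3 to 8 mm; fully home it springs to 0 under the cleat, about 2 mm play. Riding over the cleat's lower ridge takes 6 to 10 N, weight included.
- board: Fixed upright plywood board, 260 mm wide, 175 high. Origin: middle of the front face at the table. x: into the board (front face is x = 0), y: along its width, z: up. Across its front runs a level wooden cleat, 220 mm long, 16 thick (19 at a ridge on the lower front edge), 45 high; the upper face slopes at 45 degrees down to the board, making a groove 16 mm deep.
- cleat_slot (a point): Middle of the cleat's slots, on the board's face 125 mm above the table (board's axes): nominal height of the cleat's upper edge. The cleat is bolted up to 18 mm higher or lower than this; no reading reports it: look or feel. It does not yield. Hung, the strip edge lies at the bottom of the groove, 16 mm below the cleat's upper edge, against the board's face.
- cup_red: Bystander: red cup, 82 mm wide, 93 mm high, standing on the table; origin at its foot.
- wick_spool: Bystander: wooden spool of wick, 61 x 104 x 66 mm; origin at its foot.
- stapler: Bystander: stapler, 93 x 21 x 27 mm; origin at its foot.

How it is judged:
On the way:
1. the caddy, leaning with its top towards the board by at least 6 degrees, bears on the cleat or board with the edge of its strip behind the cleat's upper edge (angle between caddy_grip's own z axis and vertical above 0.105 rad and x of strip_edge in the frame of board above -0.0155 m and z of strip_edge in the frame of board between 0.08 and 0.17 m and contact force between caddy and board above 0.5 N), for 0.05 s.
At the end, for the whole second after the job is handed in: The caddy hangs released and at rest: upright within 3 degrees, square to the board within 3.4 degrees, strip edge within 3 mm of the board face, 80 to 140 mm up, within 30 mm of the board middle, bearing on the cleat with over 1 N, tongue less than 2 mm in (angle between caddy_grip's own z axis and vertical below 0.05 rad and x of strip_edge in the frame of board above -0.003 m and z of strip_edge in the frame of board between 0.08 and 0.14 m and y of strip_edge in the frame of board between -0.03 and 0.03 m and angle between the x axis of caddy_grip and the x axis of board, either way round below 0.06 rad and value of joint tongue below 0.002 m and contact force between caddy and board above 1 N and linear speed of caddy below 0.02 m/s and contact force between the fingers and caddy below 0.05 N); the robot touches nothing.
It fails at once if the caddy is rammed or forced against the board or cleat (contact forces adding up to more than 75 N, as from a push of some 25 N) (contact force between caddy and board above 75 N).
It fails at once if the cup is moved by more than 20 mm or tipped (distance of cup_red from where it was at the start of the episode above 0.02 m or angle between cup_red's own z axis and vertical above 0.3 rad).
It fails at once if the wick spool is moved by more than 20 mm or tipped (distance of wick_spool from where it was at the start of the episode above 0.02 m or angle between wick_spool's own z axis and vertical above 0.3 rad).
It fails at once if the stapler is moved by more than 20 mm or tipped (distance of stapler from where it was at the start of the episode above 0.02 m or angle between stapler's own z axis and vertical above 0.3 rad).
It also fails if it takes over 51 s, if anything falls off the work surface, if the arm or the gripper's body presses on something with over 40 N, if the wrist force passes 120 N, or if a joint passes its speed limit or range.

## Working session

There is one attempt and no reset: what is moved stays moved. The work goes in short steps, Python scripts to look and compute and a shell command to move; the robot and the scene stay as the last step left them, time stands still between calls to the robot, and variables do not carry over. Pictures are saved under pics/ and viewed, and the job is handed in when it is done.

```bash
mkdir -p pics; cat > h.py <<'E'
import numpy as np,cv2
from bench import robot
def snap(n,f):
    s=robot.snapshot(n); cv2.imwrite('pics/'+f+'.png',s['image'][:,:,::-1]); np.savez('pics/'+f+'.npz',**s); return s
def cloud(s):
    K=s['mtx'];R,_=cv2.Rodrigues(np.array(s['rvec'],float));t=np.array(s['tvec']).ravel()
    d=s['depth'];v,u=np.indices(d.shape)
    P=np.stack([(u-K[0,2])/K[0,0]*d,(v-K[1,2])/K[1,1]*d,d],-1)
    W=(P-t)@R; W[d==0]=np.nan; return W
E
python3 - <<'E'
from h import *
print(robot.get_obs())
for n in('side','top'):
    s=snap(n,n+'0');R,_=cv2.Rodrigues(np.array(s['rvec'],float));print(n,s['mtx'],-R.T@np.array(s['tvec']).ravel(),R[2])
E
```

```text
{'time': 0.0, 'joint_positions': array([-1.39810442e+00,  8.79478638e-02,  1.37224028e+00, -5.53271752e-05,
        1.68360256e+00, -1.03105528e-01]), 'qvel': array([ 6.62567173e-04, -7.23496342e-05, -2.75306311e-04, -9.71844057e-04,
       -4.38436447e-04,  2.20382752e-04]), 'joint_torque': array([ 1.48740787e-05, -3.40186429e+01, -3.02421641e+01,  7.17672310e-02,
        3.30538850e-02, -1.57912750e-04]), 'tool_pos': array([ 0.14966124, -0.52872404,  0.22631513]), 'ee_rot': array([-3.13940061e+00, -1.71532925e-04,  2.75791080e-01]), 'wrist_force': array([ 1.41845375, -0.25771614,  0.83484299]), 'wrist_torque': array([-0.02701706, -0.03342887, -0.04994568]), 'width': 0.09426796837361437}
side [[470.3234807    0.         256.22845095]
 [  0.         470.3234807  193.87882133]
 [  0.           0.           1.        ]] [1.28589405 0.33962736 0.8865951 ] [-0.67745839 -0.19954016 -0.70797871]
top [[450.61573383   0.         252.0016309 ]
 [  0.         450.61573383 189.0567356 ]
 [  0.           0.           1.        ]] [0.37409407 0.14353309 1.19719281] [ 1.63974613e-01 -5.47532375e-04 -9.86464407e-01]
```

View pics/side0.png

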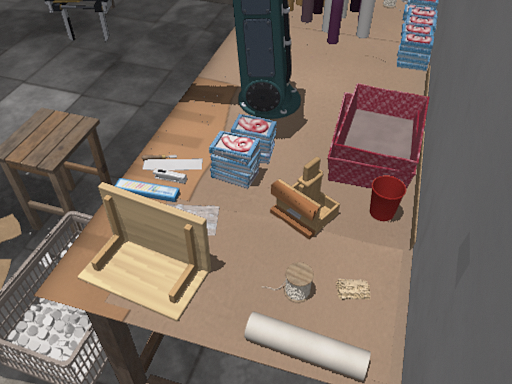

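View pics/top0.png

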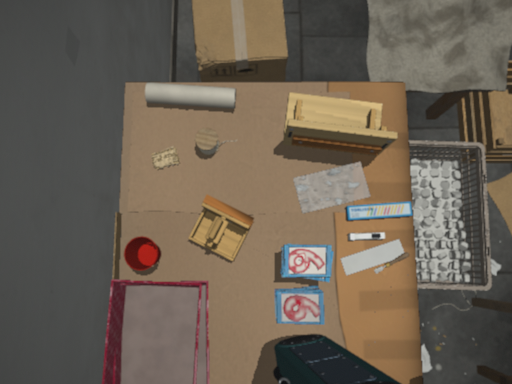

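```bash
python3 - <<'E'
from h import *
for n in('side0','top0'):
    s=np.load('pics/'+n+'.npz');W=cloud(s);np.save('pics/'+n+'_W.npy',W)
    pts={'top0':[(142,253),(207,140),(367,237),(340,130),(288,138),(395,135),(340,105),(222,222),(212,238),(240,215),(330,180),(300,360)],'side0':[(312,175),(297,200),(150,215),(270,90),(160,190),(110,195),(207,240)]}[n]
    for u,v in pts: print(n,u,v,W[v,u].round(3))
    im=s['image'][:,:,::-1]
    if n=='top0':
        cv2.imwrite('pics/t_cad.png',cv2.resize(im[185:275,175:265],(720,720),interpolation=cv2.INTER_CUBIC))
        cv2.imwrite('pics/t_board.png',cv2.resize(im[85:165,275:405],(780,480),interpolation=cv2.INTER_CUBIC))
    else: cv2.imwrite('pics/s_cad.png',cv2.resize(im[150:240,260:350],(720,720),interpolation=cv2.INTER_CUBIC))
E
```

```text
side0 312 175 [0.467 0.235 0.135]
side0 297 200 [0.523 0.215 0.099]
side0 150 215 [ 0.701 -0.069  0.141]
side0 270 90 [0.212 0.059 0.177]
side0 160 190 [ 0.516 -0.151  0.017]
side0 110 195 [ 0.691 -0.165  0.162]
side0 207 240 [0.709 0.062 0.113]
top0 142 253 [0.403 0.432 0.002]
top0 207 140 [0.691 0.259 0.067]
top0 367 237 [ 0.443 -0.155  0.026]
top0 340 130 [ 0.685 -0.064  0.173]
top0 288 138 [0.693 0.05  0.077]
top0 395 135 [ 0.673 -0.193  0.174]
top0 340 105 [nan nan nan]
top0 222 222 [0.469 0.212 0.167]
top0 212 238 [0.432 0.234 0.168]
top0 240 215 [0.492 0.172 0.103]
top0 330 180 [ 0.597 -0.068  0.001]
top0 300 360 [0.201 0.056 0.337]
```

View pics/t_cad.png

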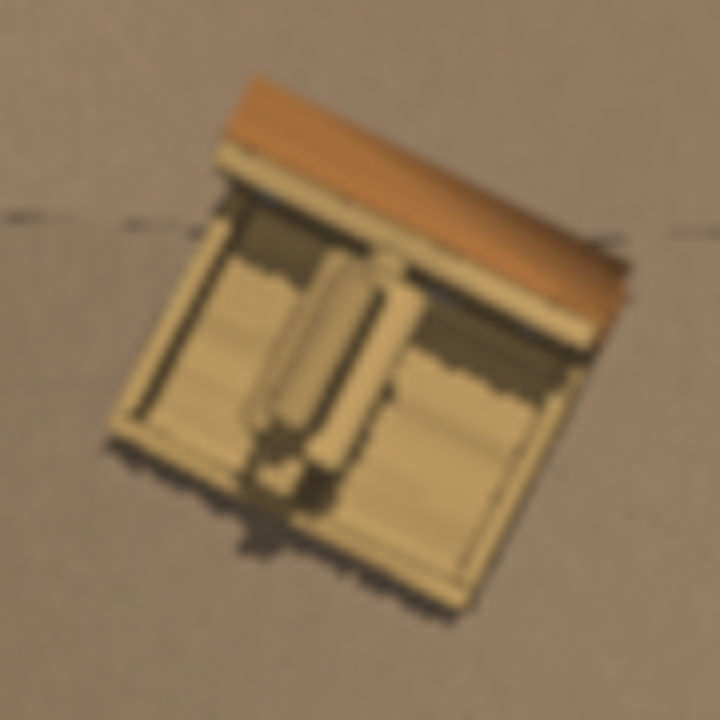

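View pics/t_board.png

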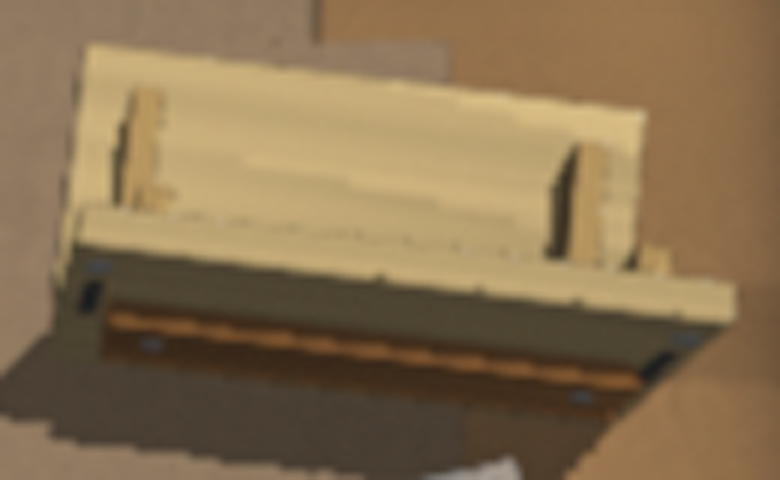

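View pics/s_cad.png

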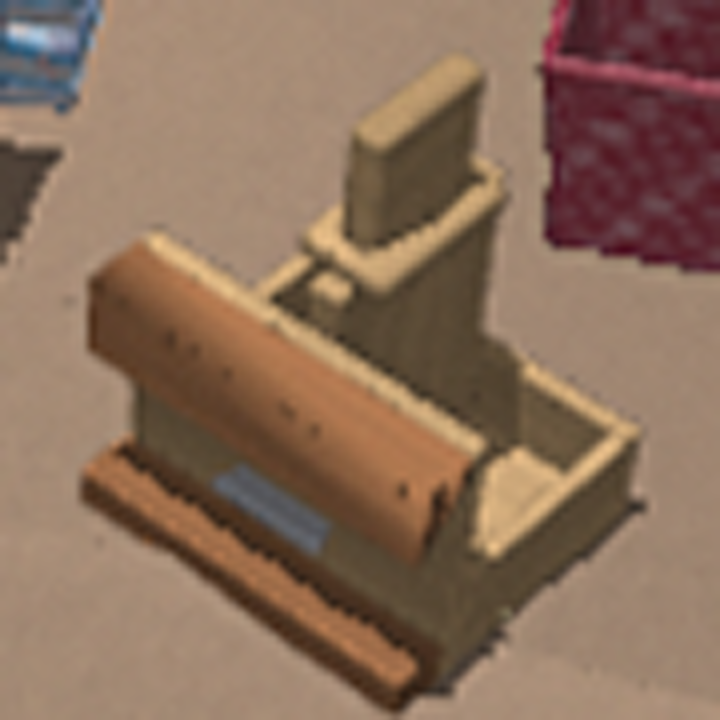

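```bash
python3 - <<'E'
from h import *
W=np.load('pics/top0_W.npy').reshape(-1,3);Ws=np.load('pics/side0_W.npy').reshape(-1,3)
def box(W,x0,x1,y0,y1,z0,z1):
    m=(W[:,0]>x0)&(W[:,0]<x1)&(W[:,1]>y0)&(W[:,1]<y1)&(W[:,2]>z0)&(W[:,2]<z1);return W[m]
for nm,w in(('top',W),('side',Ws)):
    for nm2,b in (('tab',(.38,.55,.12,.30,.155,.185)),('plate/strip',(.40,.58,.1,.32,.085,.115)),('shoulder',(.38,.55,.12,.30,.135,.153)),('boardtop',(.6,.78,-.25,.12,.168,.19))):
        p=box(w,*b)
        if len(p)<8: print(nm,nm2,len(p));continue
        r=cv2.minAreaRect((p[:,:2]*1000).astype(np.float32));bx=cv2.boxPoints(r)
        print(nm,nm2,len(p),'z',np.percentile(p[:,2],[5,50,95]).round(3),r,bx.round(0).tolist())
# board front region, cleat
p=box(W,.55,.72,-.25,.1,.05,.165);print(len(p));print('cleat z hist',np.histogram(p[:,2],bins=np.arange(.05,.17,.005)))
E
```

```text
top tab 141 z [0.164 0.169 0.173] ((454.1892395019531, 226.2237091064453), (13.575528144836426, 49.881568908691406), 64.51908111572266) [[429.0, 231.0], [474.0, 209.0], [480.0, 222.0], [435.0, 243.0]]
top plate/strip 705 z [0.095 0.1   0.104] ((465.34222412109375, 220.763916015625), (129.57054138183594, 109.7864761352539), 63.345035552978516) [[387.0, 187.0], [485.0, 138.0], [543.0, 254.0], [445.0, 303.0]]
top shoulder 13 z [0.137 0.144 0.15 ] ((451.18316650390625, 220.78134155273438), (1.0388870239257812, 44.894344329833984), 63.475738525390625) [[431.0, 230.0], [471.0, 210.0], [471.0, 211.0], [431.0, 231.0]]
top boardtop 861 z [0.17  0.174 0.178] ((687.6345825195312, -70.01832580566406), (258.108154296875, 19.9716796875), 82.51216888427734) [[661.0, -197.0], [681.0, -199.0], [714.0, 57.0], [695.0, 59.0]]
side tab 140 z [0.157 0.168 0.171] ((459.07562255859375, 231.07583618164062), (13.869776725769043, 52.672271728515625), 62.79545593261719) [[432.0, 237.0], [479.0, 213.0], [486.0, 225.0], [439.0, 249.0]]
side plate/strip 817 z [0.087 0.099 0.103] ((472.9829406738281, 224.4482421875
[... 179 characters left out ...]
60546875, 234.31906127929688), (13.374981880187988, 51.00008010864258), 49.82577896118164) [[438.0, 246.0], [477.0, 213.0], [486.0, 223.0], [447.0, 256.0]]
side boardtop 919 z [0.169 0.174 0.177] ((692.732177734375, -67.25843811035156), (259.64111328125, 21.081851959228516), 82.54304504394531) [[665.0, -195.0], [686.0, -197.0], [720.0, 60.0], [699.0, 63.0]]
1813
cleat z hist (array([  4,   5,   5,   6,   8,  42, 122,  64,  54,  53,  63, 159, 224,
       239, 180,  71,  64,  60,  66,  69,  82,  68, 105]), array([0.05 , 0.055, 0.06 , 0.065, 0.07 , 0.075, 0.08 , 0.085, 0.09 ,
       0.095, 0.1  , 0.105, 0.11 , 0.115, 0.12 , 0.125, 0.13 , 0.135,
       0.14 , 0.145, 0.15 , 0.155, 0.16 , 0.165]))
```

```bash
cat >> h.py <<'E'
a=np.radians(-7.5);BX=np.array([np.cos(a),np.sin(a)]);BY=np.array([-np.sin(a),np.cos(a)])
BO=np.array([.680,-.0675])
def b(p): # world->board
    p=np.asarray(p);d=p[...,:2]-BO;return np.stack([d@BX,d@BY,p[...,2]],-1)
E
python3 - <<'E'
from h import *
s=np.load('pics/top0.npz');W=np.load('pics/top0_W.npy');B=b(W)
im=s['image']
for u in range(300,385,12):
  print(u)
  for v in range(125,157):
    p=B[v,u]
    if abs(p[0])<.06: print('   ',v,(p*1000).round(0).tolist(),im[v,u].tolist())
  if u>330:break
E
```

```text
300
    125 [4.0, 99.0, 176.0] [194, 169, 118]
    126 [2.0, 98.0, 173.0] [171, 149, 104]
    127 [-0.0, 98.0, 173.0] [119, 103, 73]
    128 [-2.0, 97.0, 169.0] [79, 69, 50]
    129 [-1.0, 97.0, 162.0] [77, 68, 50]
    130 [-1.0, 96.0, 153.0] [78, 68, 50]
    131 [-1.0, 95.0, 143.0] [77, 67, 49]
    132 [-1.0, 94.0, 138.0] [78, 68, 49]
    133 [-2.0, 93.0, 130.0] [79, 71, 51]
    134 [-0.0, 92.0, 118.0] [77, 68, 49]
    135 [-1.0, 91.0, 111.0] [70, 59, 41]
    136 [-3.0, 91.0, 110.0] [63, 45, 27]
    137 [-7.0, 91.0, 114.0] [67, 46, 27]
    138 [-10.0, 91.0, 115.0] [97, 66, 38]
    139 [-14.0, 91.0, 120.0] [103, 69, 39]
    140 [-17.0, 91.0, 121.0] [66, 46, 29]
    141 [-17.0, 90.0, 114.0] [62, 52, 47]
    142 [-18.0, 89.0, 109.0] [64, 60, 57]
    143 [-18.0, 88.0, 101.0] [60, 50, 44]
    144 [-17.0, 87.0, 88.0] [64, 45, 28]
    145 [-19.0, 86.0, 83.0] [70, 51, 32]
    146 [-20.0, 86.0, 78.0] [73, 59, 43]
    147 [-1.0, 80.0, -0.0] [73, 62, 49]
    148 [-3.0, 79.0, -1.0] [73, 62, 50]
    149 [-7.0, 79.0, 2.0] [73, 62, 51]
    150 [-9.0, 79.0, -1.0] [73, 62, 50]
    151 [-13.0, 79.0, 
[... 3488 characters left out ...]
45]
    140 [0.0, -0.0, 104.0] [68, 53, 36]
    141 [-5.0, 1.0, 111.0] [68, 47, 28]
    142 [-8.0, 1.0, 113.0] [97, 66, 39]
    143 [-12.0, 1.0, 118.0] [121, 82, 47]
    144 [-16.0, 2.0, 123.0] [102, 69, 40]
    145 [-18.0, 1.0, 121.0] [62, 42, 25]
    146 [-16.0, -1.0, 107.0] [60, 42, 26]
    147 [-17.0, -2.0, 100.0] [62, 44, 28]
    148 [-16.0, -5.0, 87.0] [63, 44, 26]
    149 [-17.0, -6.0, 81.0] [69, 48, 29]
    150 [-19.0, -6.0, 82.0] [68, 53, 37]
    151 [-0.0, -19.0, 4.0] [70, 60, 46]
    152 [-1.0, -20.0, -3.0] [73, 63, 51]
    153 [-5.0, -20.0, 2.0] [73, 63, 51]
    154 [-7.0, -20.0, -2.0] [72, 61, 50]
    155 [-11.0, -20.0, 3.0] [73, 62, 50]
    156 [-12.0, -21.0, -4.0] [73, 62, 51]
```

```bash
python3 -m inch '[{"linear":[0.12,0.32,0.05],"twist":0.1,"gripper":1},{"linear":[0.25,0.64,0.1],"twist":0.2,"gripper":1},{"linear":[0.37,0.95,0.15],"twist":0.29,"gripper":1}]'
python3 -m inch '[{"linear":[0.12,0.32,0],"twist":0.1,"gripper":1},{"linear":[0.25,0.64,0],"twist":0.2,"gripper":1},{"linear":[0.37,0.95,0],"twist":0.29,"gripper":1}]'
python3 -m inch '[{"linear":[0.12,0.32,0],"twist":0.1,"gripper":1},{"linear":[0.25,0.64,0],"twist":0.2,"gripper":1},{"linear":[0.37,0.95,0],"twist":0.29,"gripper":1}]'
python3 -m inch '[{"linear":[0.12,0.32,0],"twist":0.1,"gripper":1},{"linear":[0.25,0.64,0],"twist":0.2,"gripper":1},{"linear":[0.37,0.95,0],"twist":0.29,"gripper":1}]'
```

```text
time: 0.35
tool_pos: [0.1868, -0.4329, 0.2414]
ee_rot: [-3.139, -0.001, 0.583]
wrist_force: [0.2, 0.6, 1.5]
width: 0.0937
time: 0.6
tool_pos: [0.224, -0.3374, 0.2421]
ee_rot: [-3.141, -0.001, 0.888]
wrist_force: [0.6, -0.0, 1.1]
width: 0.0941
time: 0.85
tool_pos: [0.2608, -0.2424, 0.242]
ee_rot: [-3.141, -0.0, 1.191]
wrist_force: [0.8, -0.2, 0.9]
width: 0.0942
time: 1.1
tool_pos: [0.2978, -0.1475, 0.2422]
ee_rot: [3.141, -0.0, 1.495]
wrist_force: [0.6, 0.3, 0.4]
width: 0.0939
```

Tracking is very accurate. Continuing.

```bash
python3 -m inch '[{"linear":[0.12,0.32,0],"twist":0.1,"gripper":1},{"linear":[0.25,0.64,0],"twist":0.2,"gripper":1},{"linear":[0.37,0.95,0],"twist":0.29,"gripper":1}]'
python3 -m inch '[{"linear":[0.12,0.32,0],"twist":0.1,"gripper":1},{"linear":[0.25,0.64,0],"twist":0.2,"gripper":1},{"linear":[0.37,0.95,0],"twist":0.29,"gripper":1}]'
python3 -m inch '[{"linear":[0.12,0.32,0],"twist":0.1,"gripper":1},{"linear":[0.25,0.64,0],"twist":0.2,"gripper":1},{"linear":[0.37,0.95,0],"twist":0.29,"gripper":1}]'
python3 -m inch '[{"linear":[0.12,0.32,0],"twist":0.08,"gripper":1},{"linear":[0.25,0.64,0],"twist":0.16,"gripper":1},{"linear":[0.37,0.95,0],"twist":0.24,"gripper":1},{"linear":[0.37,0.95,0],"twist":0.24,"gripper":1}]'
python3 - <<'E'
from h import *
snap('top','top1');snap('side','side1');o=robot.get_obs();print(o['tool_pos'],o['ee_rot'],o['time'])
for n in('top1','side1'):
    im=cv2.imread('pics/%s.png'%n)
    im=im[180:280,160:280] if n=='top1' else im[100:240,220:380]
    cv2.imwrite('pics/%s_c.png'%n,cv2.resize(im,None,fx=4.5,fy=4.2,interpolation=cv2.INTER_CUBIC))
E
```

```text
time: 1.35
tool_pos: [0.3348, -0.0524, 0.2423]
ee_rot: [3.141, 0.0, 1.799]
wrist_force: [1.2, -0.8, 0.4]
width: 0.0939
time: 1.6
tool_pos: [0.3718, 0.0427, 0.2422]
ee_rot: [3.142, 0.0, 2.103]
wrist_force: [1.2, -1.4, 0.3]
width: 0.0942
time: 1.85
tool_pos: [0.4088, 0.1377, 0.242]
ee_rot: [-3.141, -0.0, 2.407]
wrist_force: [0.2, -0.6, -0.1]
width: 0.0939
time: 2.18
tool_pos: [0.4464, 0.235, 0.2406]
ee_rot: [3.141, -0.003, 2.66]
wrist_force: [0.4, -2.0, 0.1]
width: 0.0939
[0.44537867 0.2312617  0.2413281 ] [-3.13918774e+00 -1.51082293e-03  2.65404271e+00] 2.2833
```

View pics/top1_c.png

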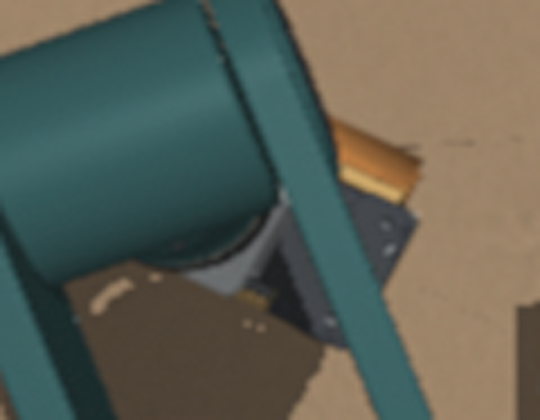

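View pics/side1_c.png

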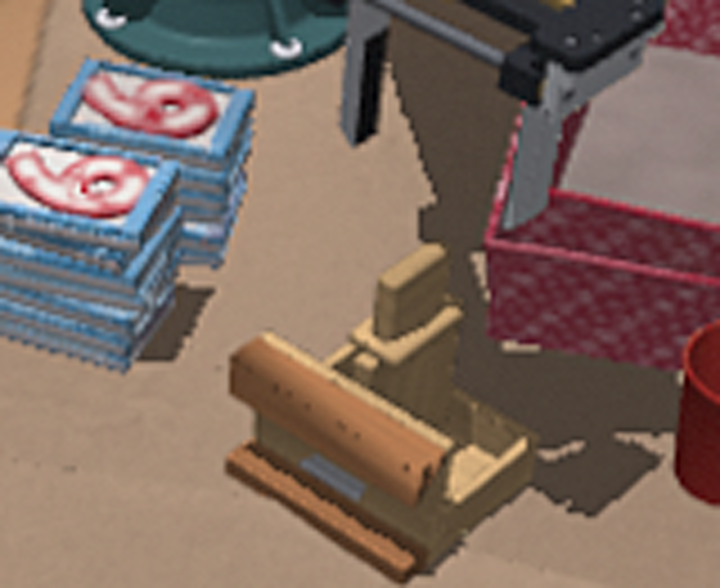

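```bash
python3 - <<'E'
from h import *
W=cloud(np.load('pics/side1.npz')).reshape(-1,3)
T=np.array([.4460,.2325,.2413]);c=np.radians(-27.5)
d=W-T;X=d[:,0]*np.cos(c)+d[:,1]*np.sin(c);Y=-d[:,0]*np.sin(c)+d[:,1]*np.cos(c)
for lo,hi in((-.03,-.018),(-.018,0),(0,.02)):
  m=(d[:,2]>lo)&(d[:,2]<hi)&(abs(X)<.04)&(abs(Y)<.08)
  for s in(-1,1):
    k=m&(s*Y>0); print(lo,s,k.sum(),'X',np.nanpercentile(X[k],[2,50,98]).round(4),'Y',np.nanpercentile(Y[k],[2,50,98]).round(4)) if k.sum() else 0
E
```

```text
-0.03 -1 10 X [-0.007   0.0058  0.0104] Y [-0.0504 -0.0462 -0.0442]
-0.03 1 1 X [0.0072 0.0072 0.0072] Y [0.05 0.05 0.05]
-0.018 -1 54 X [-0.0088  0.0066  0.0108] Y [-0.056  -0.0462 -0.0436]
-0.018 1 51 X [-0.0077  0.0079  0.0121] Y [0.05   0.0599 0.0618]
0 -1 63 X [-0.0065  0.0069  0.0111] Y [-0.0581 -0.0462 -0.044 ]
0 1 66 X [-0.0066  0.0084  0.0123] Y [0.0504 0.0601 0.0627]
```

```bash
python3 -m inch '[{"linear":[0.02,0.05,-0.3],"twist":0,"gripper":1},{"linear":[0.02,0.05,-0.6],"twist":0,"gripper":1},{"linear":[0.02,0.05,-0.8],"twist":0,"gripper":0.6},{"linear":[0.02,0.05,-0.86],"twist":0,"gripper":0.4},{"linear":[0.02,0.05,-0.86],"twist":0,"gripper":0.3},{"linear":[0.02,0.05,-0.86],"twist":0,"gripper":0.25},{"linear":[0.02,0.05,-0.86],"twist":0,"gripper":0.25}]'
python3 -m inch '[{"linear":[0,0,0],"twist":0,"gripper":0},{"linear":[0,0,0],"twist":0,"gripper":0},{"linear":[0,0,0],"twist":0,"gripper":0},{"linear":[0,0,0],"twist":0,"gripper":0}]'
python3 - <<'E'
from h import *
snap('side','side2');im=cv2.imread('pics/side2.png')[100:240,220:380]
cv2.imwrite('pics/side2_c.png',cv2.resize(im,None,fx=4.5,fy=4.2,interpolation=cv2.INTER_CUBIC))
o=robot.get_obs();print(o['tool_pos'],o['ee_rot'],o['width'],o['wrist_force'],o['wrist_torque'])
E
```

```text
time: 2.87
tool_pos: [0.4488, 0.2356, 0.1587]
ee_rot: [3.139, 0.003, 2.652]
wrist_force: [0.1, 0.3, 1.0]
width: 0.0641
time: 3.2
tool_pos: [0.448, 0.2359, 0.1571]
ee_rot: [3.141, 0.001, 2.653]
wrist_force: [-0.2, -0.3, -0.3]
width: 0.0371
[0.44794744 0.23586564 0.15690789] [3.14098675e+00 4.83698591e-04 2.65302385e+00] 0.03357992285909374 [0.54151291 0.68268281 0.21041057] [ 0.01292563 -0.14105444 -0.01960598]
```

View pics/side2_c.png

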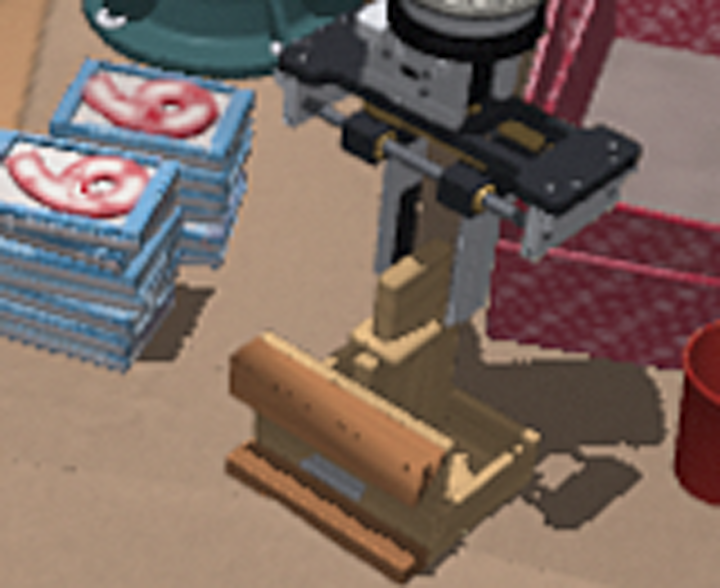

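```bash
python3 -m inch '[{"linear":[0,0,0],"twist":0,"gripper":0},{"linear":[0,0,0],"twist":0,"gripper":0},{"linear":[0,0,0],"twist":0,"gripper":0},{"linear":[0,0,0],"twist":0,"gripper":0},{"linear":[0,0,0],"twist":0,"gripper":0},{"linear":[0,0,0],"twist":0,"gripper":0}]'
python3 -m inch '[{"linear":[0,0,0.1],"twist":0,"gripper":0},{"linear":[0,0,0.2],"twist":0,"gripper":0},{"linear":[0,0,0.3],"twist":0,"gripper":0},{"linear":[0,0,0.4],"twist":0,"gripper":0},{"linear":[0,0,0.4],"twist":0,"gripper":0},{"linear":[0,0,0.4],"twist":0,"gripper":0}]'
python3 - <<'E'
from h import *
snap('side','side3');im=cv2.imread('pics/side3.png')[100:240,220:380]
cv2.imwrite('pics/side3_c.png',cv2.resize(im,None,fx=4.5,fy=4.2,interpolation=cv2.INTER_CUBIC))
o=robot.get_obs();print(o['tool_pos'],o['ee_rot'],o['width'],o['wrist_force'],o['wrist_torque'])
E
```

```text
time: 3.75
tool_pos: [0.4474, 0.2356, 0.1563]
ee_rot: [-3.141, -0.001, 2.653]
wrist_force: [-1.7, -1.0, 1.2]
width: 0.0138
time: 4.25
tool_pos: [0.4484, 0.2361, 0.1978]
ee_rot: [3.139, 0.002, 2.653]
wrist_force: [-0.2, -0.2, -4.3]
width: 0.0138
[0.44792414 0.23586035 0.19685927] [3.14091472e+00 4.63495026e-04 2.65295496e+00] 0.013854057802242623 [ 0.19977971 -0.39184307 -4.24651691] [ 0.0345102  -0.05723127 -0.00874024]
```

View pics/side3_c.png

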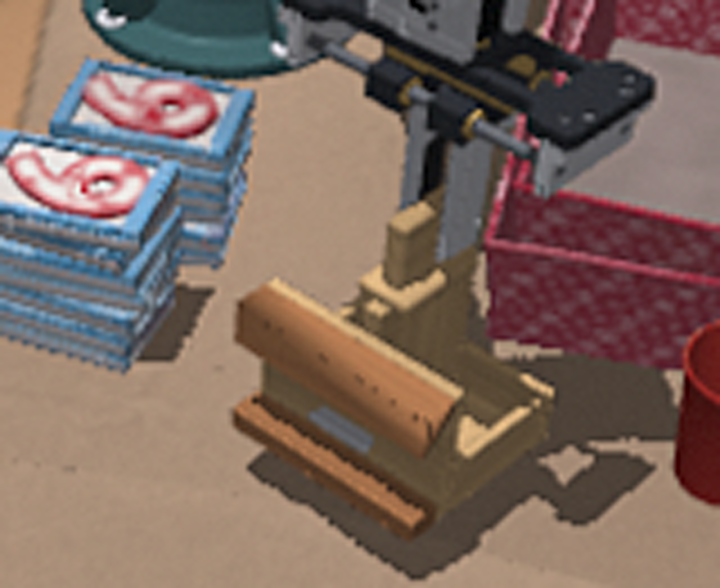

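```bash
cat >> h.py <<'E'
BO=np.array([.682,-.066])
def strip(f,yaw,disp=True):
    """fit rear-face plane of the caddy strip from orange pixels; yaw = caddy yaw deg. Returns tilt deg"""
    s=np.load('pics/'+f+'.npz');W=cloud(s);hsv=cv2.cvtColor(s['image'],cv2.COLOR_RGB2HSV)
    return W,hsv
E
python3 - <<'E'
from h import *
for f,z in(('side2',0),('side3',.04)):
    s=np.load('pics/'+f+'.npz');W=cloud(s);hsv=cv2.cvtColor(s['image'],cv2.COLOR_RGB2HSV)
    c=np.radians(-27.5);T=np.array([.448,.236,.157+z])
    d=W-T;X=d[...,0]*np.cos(c)+d[...,1]*np.sin(c);Y=-d[...,0]*np.sin(c)+d[...,1]*np.cos(c);Z=d[...,2]
    m=(abs(Y)<.055)&(X<.12)&(X>.03)&(Z<-.03)&(Z>-.2)
    # profile binned: for Y slice, X vs Z
    for y0 in(-.04,.0,.04):
        k=m&(abs(Y-y0)<.006)
        o=np.argsort(-Z[k]);print(f,y0);print(np.c_[X[k],Z[k]][o][::2].__mul__(1000).round(0).astype(int).tolist())
E
```

```text
side2 -0.04
[[70, -54], [70, -54], [55, -55], [52, -55], [62, -56], [59, -56], [63, -57], [55, -57], [62, -57], [72, -57], [55, -57], [80, -57], [66, -57], [56, -57], [51, -58], [60, -58], [78, -58], [67, -58], [52, -58], [81, -58], [72, -58], [65, -59], [76, -59], [74, -60], [81, -63], [81, -65], [82, -67], [80, -67], [80, -70], [80, -71], [80, -73], [80, -76], [81, -78], [80, -81], [83, -82], [80, -83], [78, -83], [79, -86], [80, -87], [59, -118], [61, -120], [60, -122], [58, -122], [57, -124], [57, -127], [58, -130], [57, -130], [58, -133], [57, -134], [60, -136], [56, -137], [80, -138], [59, -139], [68, -139], [73, -139], [59, -140], [63, -140], [77, -140], [76, -141], [60, -141], [55, -141], [64, -142], [63, -142], [68, -142], [71, -143], [65, -144], [74, -144], [80, -145], [81, -146], [80, -150], [106, -152], [110, -152], [80, -152], [92, -152], [95, -153], [96, -153], [80, -153], [89, -153], [92, -153], [106, -154], [117, -154], [111, -154], [98, -154], [97, -154], [100, -154], [106, -154], [112, -155], [113, -155], [101, -155], [88, -155], [94, -155], [101, -156], [79, -156],
[... 7208 characters left out ...]
9], [82, -151], [79, -154], [78, -155], [64, -192], [60, -192], [57, -192], [54, -193], [54, -193], [117, -193], [58, -193], [91, -194], [60, -194], [112, -194], [57, -194], [101, -195], [65, -195], [80, -195], [113, -195], [98, -195], [86, -195], [62, -195], [73, -195], [95, -195], [60, -195], [108, -195], [71, -195], [88, -195], [68, -195], [74, -195], [65, -196], [82, -196], [114, -196], [108, -196], [81, -196], [70, -196], [66, -196], [104, -196], [92, -196], [83, -196], [73, -196], [86, -197], [68, -197], [62, -197], [71, -197], [75, -197], [104, -197], [87, -197], [61, -197], [100, -197], [98, -198], [111, -198], [117, -198], [92, -198], [76, -198], [116, -199], [92, -199], [87, -199]]
```

```bash
python3 -m inch '[{"linear":[0.05,-0.1,0.25],"twist":0,"gripper":0},{"linear":[0.1,-0.3,0.5],"twist":0.03,"gripper":0},{"linear":[0.2,-0.5,0.7],"twist":0.06,"gripper":0},{"linear":[0.3,-0.75,0.8],"twist":0.09,"gripper":0},{"linear":[0.35,-0.95,0.8],"twist":0.114,"gripper":0}]'
python3 -m inch '[{"linear":[0.08,-0.25,0],"twist":0.03,"gripper":0},{"linear":[0.17,-0.5,0],"twist":0.06,"gripper":0},{"linear":[0.26,-0.75,0],"twist":0.09,"gripper":0},{"linear":[0.35,-0.95,0],"twist":0.114,"gripper":0}]'
python3 -m inch '[{"linear":[0.08,-0.25,0],"twist":0.03,"gripper":0},{"linear":[0.17,-0.5,0],"twist":0.06,"gripper":0},{"linear":[0.26,-0.75,0],"twist":0.09,"gripper":0},{"linear":[0.35,-0.95,0],"twist":0.114,"gripper":0},{"linear":[0.35,-0.95,0],"twist":0.114,"gripper":0},{"linear":[0.35,-0.95,0],"twist":0.114,"gripper":0}]'
python3 - <<'E'
from h import *
s=snap('side','side4');t=snap('top','top4')
o=robot.get_obs();p=o['tool_pos'];print(p,o['ee_rot'],o['wrist_force'],b(p))
im=cv2.imread('pics/side4.png')[100:300,80:300];cv2.imwrite('pics/side4_c.png',cv2.resize(im,None,fx=3,fy=3))
im=cv2.imread('pics/top4.png')[80:220,220:420];cv2.imwrite('pics/top4_c.png',cv2.resize(im,None,fx=4,fy=4))
E
```

```text
time: 4.72
tool_pos: [0.4846, 0.1395, 0.2793]
ee_rot: [3.139, 0.005, 2.773]
wrist_force: [0.4, -0.3, -4.7]
width: 0.0133
time: 5.05
tool_pos: [0.5177, 0.0439, 0.2756]
ee_rot: [-3.141, -0.001, 2.892]
wrist_force: [0.8, 0.9, -3.6]
width: 0.0139
time: 5.55
tool_pos: [0.5525, -0.0501, 0.275]
ee_rot: [3.141, -0.003, 3.009]
wrist_force: [-0.8, -0.2, -3.3]
width: 0.0139
[ 0.5523503  -0.04861459  0.2757977 ] [ 3.14074768e+00 -1.77699673e-03  3.01125098e+00] [ 0.23736925  0.01463783 -2.76563237] [-0.13080978  0.00031399  0.2757977 ]
```

View pics/side4_c.png

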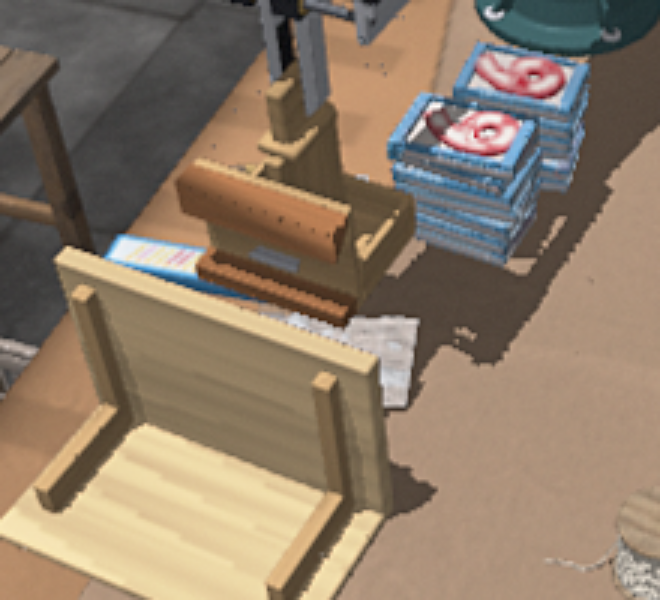

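View pics/top4_c.png

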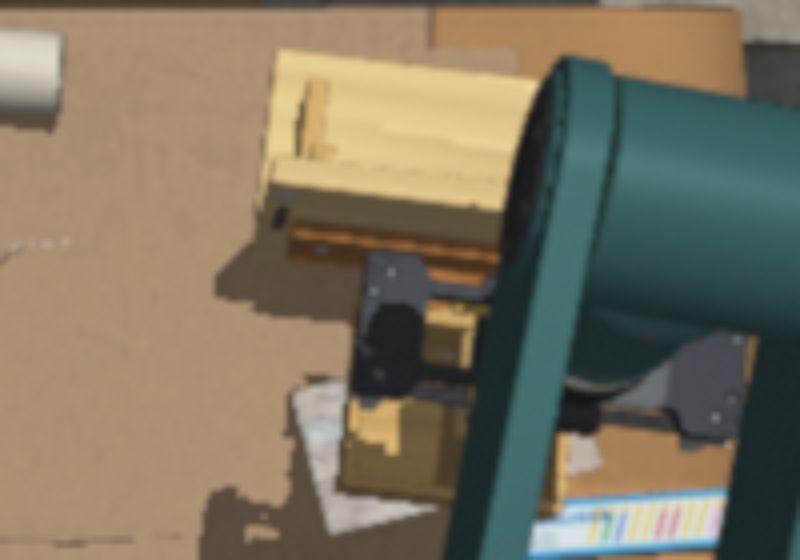

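```bash
cat >> h.py <<'E'
def prof(f,zmin=.05,zmax=.30):
    s=np.load('pics/'+f+'.npz');B=b(cloud(s))
    hsv=cv2.cvtColor(s['image'],cv2.COLOR_RGB2HSV)
    m=(hsv[...,1]>135)&(hsv[...,0]<16)&(abs(B[...,1])<.08)&(B[...,2]>zmin)&(B[...,2]<zmax)&(B[...,0]<.03)&(B[...,0]>-.12)
    return B,m
E
python3 - <<'E'
from h import *
B,m=prof('side4');p=B[m];print(len(p),p.min(0),p.max(0))
for y0 in(-.05,-.03,0,.03,.05):
    q=p[(abs(p[:,1]-y0)<.008)];q=q[(q[:,2]>.185)&(q[:,2]<.21)] 
    print(y0,len(q),np.median(q[:,0]) if len(q) else 0)
print(p[:,1].min(),p[:,1].max())
k=(abs(B[...,2]-.174)<.004)&(abs(B[...,1])<.14)&(B[...,0]>-.02)&(B[...,0]<.04);q=B[k];print('board top',np.percentile(q,[1,99],axis=0))
E
```

```text
1341 [-0.07259846 -0.0649786   0.11697593] [-0.04845433  0.06673174  0.22083723]
-0.05 39 -0.05129802340370645
-0.03 41 -0.05181959045180754
0 43 -0.05159566791697253
0.03 41 -0.05164227098799301
0.05 44 -0.051717477134835474
-0.06497859524200743 0.06673173724419516
board top [[ 0.00196958 -0.12513446  0.17021508]
 [ 0.02065383  0.12818805  0.17737299]]
```

```bash
python3 -m inch '[{"linear":[0.08,-0.01,-0.05],"twist":0,"gripper":0},{"linear":[0.16,-0.02,-0.1],"twist":0,"gripper":0},{"linear":[0.24,-0.03,-0.1],"twist":0,"gripper":0},{"linear":[0.28,-0.04,-0.1],"twist":0,"gripper":0},{"linear":[0.28,-0.04,-0.1],"twist":0,"gripper":0}]'
```

```text
time: 6.07
tool_pos: [0.5817, -0.0531, 0.2657]
ee_rot: [3.142, -0.001, 3.012]
wrist_force: [-0.2, 0.3, -4.3]
width: 0.0139
```

```bash
python3 -m inch '[{"linear":[0.02,0,0],"twist":0,"gripper":0},{"linear":[0.04,0,0],"twist":0,"gripper":0},{"linear":[0.06,-0.01,0],"twist":0,"gripper":0},{"linear":[0.08,-0.01,0],"twist":0,"gripper":0},{"linear":[0.1,-0.01,0],"twist":0,"gripper":0},{"linear":[0.12,-0.02,0],"twist":0,"gripper":0}]'
python3 - <<'E'
from h import *
snap('side','side5');o=robot.get_obs();print(o['tool_pos'],b(o['tool_pos']),o['wrist_force'],o['wrist_torque'],o['ee_rot'])
im=cv2.imread('pics/side5.png')[100:300,80:300];cv2.imwrite('pics/side5_c.png',cv2.resize(im,None,fx=3,fy=3))
B,m=prof('side5');p=B[m];p=p[abs(p[:,1])<.05]
for z in np.arange(.16,.24,.005):
    q=p[abs(p[:,2]-z)<.0025]; print(z.round(3),len(q),q[:,0].max().round(4) if len(q) else '')
E
```

```text
time: 6.57
tool_pos: [0.5918, -0.0549, 0.2665]
ee_rot: [3.141, -0.003, 3.011]
wrist_force: [-3.1, 0.7, -2.6]
width: 0.0137
[ 0.59213536 -0.0550772   0.26629196] [-0.09052155 -0.00090033  0.26629196] [-2.67966767  0.29164318 -3.49478259] [0.33657158 0.915181   0.07416522] [ 3.14109820e+00 -2.70900497e-03  3.01128862e+00]
0.16 0 
0.165 0 
0.17 0 
0.175 14 -0.0133
0.18 48 -0.0107
0.185 44 -0.0117
0.19 45 -0.0111
0.195 66 -0.0109
0.2 46 -0.011
0.205 133 -0.0105
0.21 247 -0.011
0.215 0 
0.22 0 
0.225 1 -0.0514
0.23 0 
0.235 0
```

View pics/side5_c.png

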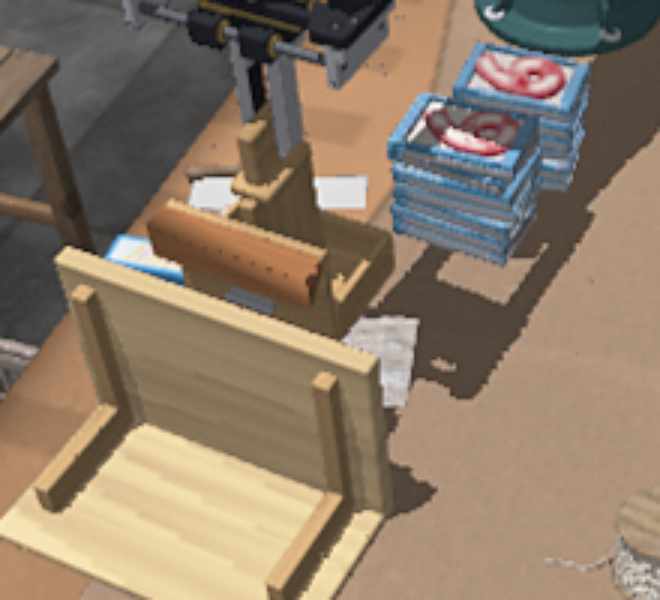

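```bash
python3 -m inch '[{"linear":[0.02,0,0],"twist":0,"gripper":0},{"linear":[0.04,0,0],"twist":0,"gripper":0},{"linear":[0.06,-0.01,0],"twist":0,"gripper":0},{"linear":[0.08,-0.01,0],"twist":0,"gripper":0},{"linear":[0.1,-0.01,0],"twist":0,"gripper":0}]'
python3 -m inch '[{"linear":[0.02,0,0],"twist":0,"gripper":0},{"linear":[0.04,0,0],"twist":0,"gripper":0},{"linear":[0.06,-0.01,0],"twist":0,"gripper":0},{"linear":[0.08,-0.01,0],"twist":0,"gripper":0},{"linear":[0.1,-0.01,0],"twist":0,"gripper":0}]'
python3 - <<'E'
from h import *
snap('side','side6');o=robot.get_obs();print(o['tool_pos'],b(o['tool_pos']),o['wrist_force'],o['wrist_torque'],o['ee_rot'])
im=cv2.imread('pics/side6.png')[100:300,80:300];cv2.imwrite('pics/side6_c.png',cv2.resize(im,None,fx=3,fy=3))
B,m=prof('side6');p=B[m];p=p[abs(p[:,1])<.05]
for z in np.arange(.16,.24,.005):
    q=p[abs(p[:,2]-z)<.0025]; print(z.round(3),len(q),q[:,0].max().round(4) if len(q) else '')
E
```

```text
time: 7.03
tool_pos: [0.6028, -0.0564, 0.2665]
ee_rot: [-3.141, -0.0, 3.011]
wrist_force: [-3.0, 0.7, -1.8]
width: 0.0138
time: 7.45
tool_pos: [0.613, -0.0573, 0.2665]
ee_rot: [-3.142, -0.0, 3.011]
wrist_force: [-2.8, 0.7, -3.1]
width: 0.0138
[ 0.61326369 -0.05733898  0.2663518 ] [-0.06927875 -0.00038496  0.2663518 ] [-2.70184327  1.13248711 -3.08552729] [0.17778453 0.79397306 0.06644938] [-3.14156468e+00  1.83662137e-04  3.01098062e+00]
0.16 0 
0.165 4 -0.0079
0.17 29 -0.0047
0.175 45 -0.0038
0.18 31 -0.0034
0.185 39 -0.0016
0.19 41 -0.0009
0.195 60 -0.0009
0.2 323 0.0002
0.205 10 -0.0133
0.21 0 
0.215 0 
0.22 0 
0.225 0 
0.23 0 
0.235 0
```

View pics/side6_c.png

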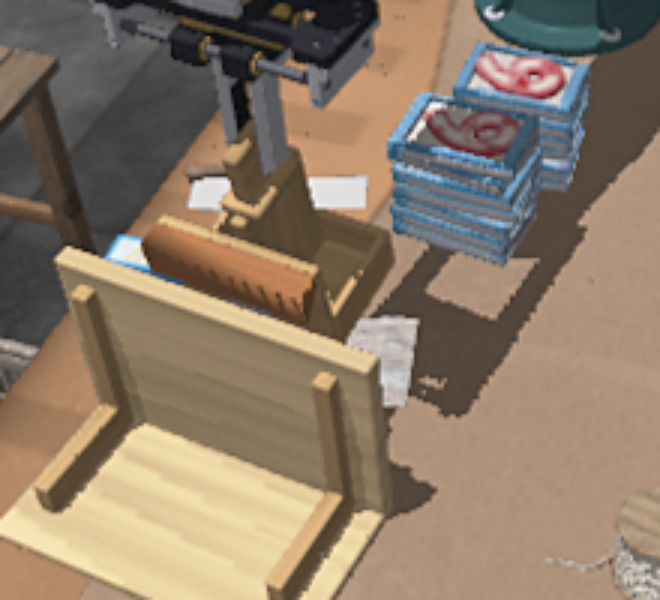

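```bash
python3 -m inch '[{"linear":[0.02,0,0],"twist":0,"gripper":0},{"linear":[0.04,-0.01,0],"twist":0,"gripper":0},{"linear":[0.06,-0.01,0],"twist":0,"gripper":0},{"linear":[0.08,-0.01,0],"twist":0,"gripper":0},{"linear":[0.1,-0.02,0],"twist":0,"gripper":0},{"linear":[0.12,-0.02,0],"twist":0,"gripper":0}]'
python3 -m inch '[{"linear":[-0.2,0.03,0.05],"twist":0,"gripper":0},{"linear":[-0.4,0.06,0.1],"twist":0,"gripper":0},{"linear":[-0.6,0.08,0.1],"twist":0,"gripper":0},{"linear":[-0.6,0.08,0.1],"twist":0,"gripper":0},{"linear":[-0.6,0.08,0.1],"twist":0,"gripper":0}]'
python3 - <<'E'
from h import *
snap('side','side7');o=robot.get_obs();print(o['tool_pos'],b(o['tool_pos']),o['wrist_force'],o['wrist_torque'],o['ee_rot'])
im=cv2.imread('pics/side7.png')[100:300,80:300];cv2.imwrite('pics/side7_c.png',cv2.resize(im,None,fx=3,fy=3))
B,m=prof('side7');p=B[m];p=p[abs(p[:,1])<.05]
for z in np.arange(.10,.24,.005):
    q=p[abs(p[:,2]-z)<.0025]; print(z.round(3),len(q),q[:,0].max().round(4) if len(q) else '')
E
```

```text
time: 8.0
tool_pos: [0.625, -0.0593, 0.2664]
ee_rot: [3.141, -0.0, 3.011]
wrist_force: [-3.4, 0.9, -2.8]
width: 0.0138
time: 8.42
tool_pos: [0.5657, -0.0514, 0.2775]
ee_rot: [-3.141, 0.005, 3.011]
wrist_force: [-0.3, -0.7, -3.0]
width: 0.0136
[ 0.5659955  -0.05148414  0.27712563] [-0.11690676 -0.00074995  0.27712563] [ 0.66559506  0.18139797 -4.21575511] [ 0.05623023 -0.13074763  0.05812968] [-3.14146017  0.00420345  3.01095368]
0.1 0 
0.105 0 
0.11 20 -0.0758
0.115 38 -0.0739
0.12 44 -0.0724
0.125 152 -0.0728
0.13 28 -0.0759
0.135 0 
0.14 0 
0.145 0 
0.15 0 
0.155 0 
0.16 0 
0.165 0 
0.17 0 
0.175 16 -0.0612
0.18 38 -0.0599
0.185 33 -0.0586
0.19 40 -0.0575
0.195 34 -0.0565
0.2 42 -0.0542
0.205 219 -0.0536
0.21 132 -0.057
0.215 0 
0.22 0 
0.225 0 
0.23 0 
0.235 0
```

View pics/side7_c.png

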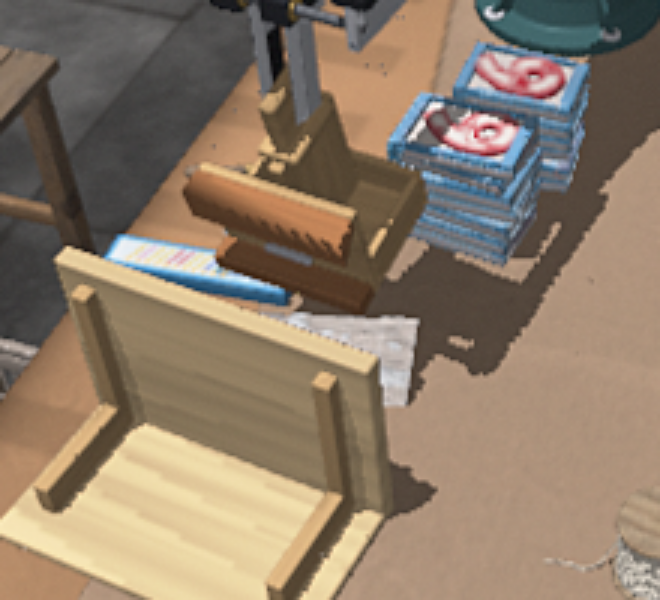

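```bash
python3 -m inch '[{"linear":[0.15,-0.02,0],"twist":0,"gripper":0},{"linear":[0.3,-0.04,0],"twist":0,"gripper":0},{"linear":[0.42,-0.05,0],"twist":0,"gripper":0},{"linear":[0.5,-0.06,0],"twist":0,"gripper":0},{"linear":[0.5,-0.06,0],"twist":0,"gripper":0},{"linear":[0.5,-0.06,-0.1],"twist":0,"gripper":0},{"linear":[0.5,-0.06,-0.2],"twist":0,"gripper":0},{"linear":[0.5,-0.06,-0.3],"twist":0,"gripper":0},{"linear":[0.5,-0.06,-0.38],"twist":0,"gripper":0},{"linear":[0.5,-0.06,-0.4],"twist":0,"gripper":0}]'
python3 - <<'E'
from h import *
snap('side','side8');o=robot.get_obs();print(o['tool_pos'],b(o['tool_pos']),o['wrist_force'],o['wrist_torque'],o['ee_rot'])
im=cv2.imread('pics/side8.png')[100:300,80:300];cv2.imwrite('pics/side8_c.png',cv2.resize(im,None,fx=3,fy=3))
B,m=prof('side8');p=B[m];p=p[abs(p[:,1])<.05]
for z in np.arange(.10,.24,.005):
    q=p[abs(p[:,2]-z)<.0025]; print(z.round(3),len(q),q[:,0].max().round(4)) if len(q)>3 else ''
E
```

```text
time: 9.3
tool_pos: [0.6133, -0.057, 0.2334]
ee_rot: [3.141, -0.005, 3.011]
wrist_force: [-0.6, -0.5, -5.1]
width: 0.014
[ 0.61354253 -0.05703467  0.23402463] [-6.90420215e-02 -4.68609597e-05  2.34024632e-01] [-0.13997637  0.7117101  -2.79656528] [ 0.01557372 -0.12569127  0.00356593] [ 3.14129962 -0.00404107  3.0110305 ]
0.155 4 -0.012
0.16 217 -0.0077
0.165 133 -0.0086
```

View pics/side8_c.png

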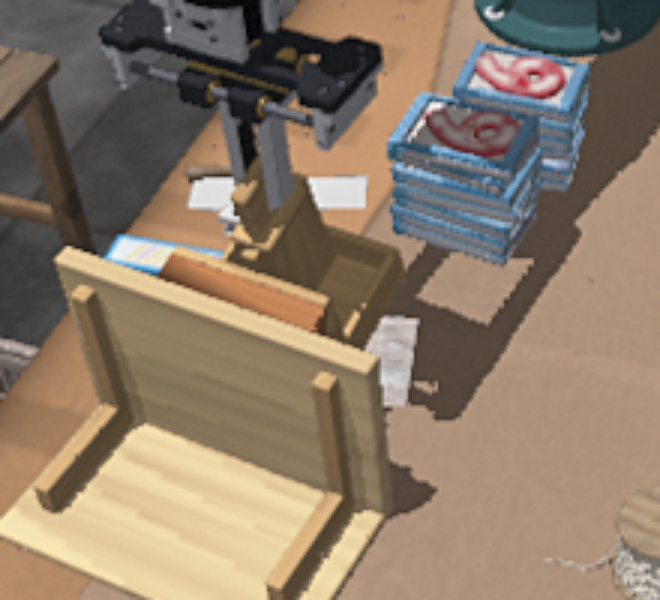

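```bash
python3 -m inch '[{"linear":[0.01,0,-0.02],"twist":0,"gripper":0},{"linear":[0.02,0,-0.04],"twist":0,"gripper":0},{"linear":[0.03,0,-0.06],"twist":0,"gripper":0},{"linear":[0.03,0,-0.08],"twist":0,"gripper":0},{"linear":[0.03,0,-0.08],"twist":0,"gripper":0}]'
python3 -m inch '[{"linear":[0,0,-0.02],"twist":0,"gripper":0},{"linear":[0,0,-0.02],"twist":0,"gripper":0}]'
python3 -m inch '[{"linear":[0,0,-0.02],"twist":0,"gripper":0},{"linear":[0,0,-0.02],"twist":0,"gripper":0}]'
python3 -c "
from h import *
o=robot.get_obs();print(o['tool_pos'],b(o['tool_pos']),o['wrist_force'],o['wrist_torque'],o['ee_rot'])"
```

```text
time: 9.77
tool_pos: [0.6178, -0.0572, 0.2282]
ee_rot: [3.141, -0.0, 3.011]
wrist_force: [0.4, 0.9, -4.1]
width: 0.0137
time: 9.93
tool_pos: [0.6177, -0.0572, 0.2262]
ee_rot: [3.142, -0.0, 3.011]
wrist_force: [0.4, 0.2, -4.1]
width: 0.0139
time: 10.1
tool_pos: [0.6181, -0.0573, 0.2246]
ee_rot: [-3.142, 0.001, 3.011]
wrist_force: [-0.2, -0.7, -3.1]
width: 0.0138
[ 0.61813814 -0.05731438  0.22458898] [-0.06444922  0.00027567  0.22458898] [-0.24834999 -0.69477745 -3.12033543] [ 0.0159475  -0.27172154  0.05995071] [-3.14157597e+00  1.21416825e-03  3.01114128e+00]
```

```bash
python3 -m inch '[{"linear":[0,0,-0.02],"twist":0,"gripper":0},{"linear":[0,0,-0.02],"twist":0,"gripper":0}]'
python3 -m inch '[{"linear":[0,0,-0.02],"twist":0,"gripper":0},{"linear":[0,0,-0.02],"twist":0,"gripper":0}]'
python3 -m inch '[{"linear":[0,0,-0.02],"twist":0,"gripper":0},{"linear":[0,0,-0.02],"twist":0,"gripper":0}]'
python3 -c "
from h import *
o=robot.get_obs();print(o['tool_pos'],b(o['tool_pos']),o['wrist_force'],o['wrist_torque'],o['ee_rot'])"
```

```text
time: 10.27
tool_pos: [0.6188, -0.0574, 0.2233]
ee_rot: [-3.142, 0.004, 3.011]
wrist_force: [1.7, -0.3, -3.7]
width: 0.0139
time: 10.43
tool_pos: [0.6187, -0.0574, 0.2216]
ee_rot: [-3.141, 0.004, 3.011]
wrist_force: [2.5, -1.3, 0.5]
width: 0.0142
time: 10.6
tool_pos: [0.6182, -0.0573, 0.2191]
ee_rot: [-3.142, 0.002, 3.011]
wrist_force: [2.0, -0.3, 1.5]
width: 0.0138
[ 0.61818298 -0.05731039  0.21905185] [-0.06440528  0.00028548  0.21905185] [ 1.97276031 -0.26615897  1.52942475] [-0.1824151  -0.90326965  0.09797807] [-3.14157710e+00  1.73503535e-03  3.01107084e+00]
```

```bash
python3 -m inch '[{"linear":[0.02,0,-0.02],"twist":0,"gripper":0},{"linear":[0.04,-0.01,-0.04],"twist":0,"gripper":0},{"linear":[0.05,-0.01,-0.05],"twist":0,"gripper":0}]'
python3 - <<'E'
from h import *
snap('side','side9');o=robot.get_obs();print(o['tool_pos'],b(o['tool_pos']),o['wrist_force'],o['wrist_torque'],o['ee_rot'])
im=cv2.imread('pics/side9.png')[100:300,80:300];cv2.imwrite('pics/side9_c.png',cv2.resize(im,None,fx=3,fy=3))
B,m=prof('side9');p=B[m];p=p[abs(p[:,1])<.05]
for z in np.arange(.10,.24,.005):
    q=p[abs(p[:,2]-z)<.0025]; print(z.round(3),len(q),q[:,0].max().round(4)) if len(q)>3 else ''
E
```

```text
time: 10.85
tool_pos: [0.6202, -0.0575, 0.2155]
ee_rot: [3.141, -0.006, 3.011]
wrist_force: [-11.4, 1.2, 13.0]
width: 0.014
[ 0.6202036  -0.05751179  0.21554805] [-0.06237566  0.00034955  0.21554805] [-8.37243856  1.44861289 10.56516451] [0.29451094 1.01794298 0.09231481] [ 3.1409896  -0.00562298  3.01144994]
0.15 16 -0.0165
```

View pics/side9_c.png

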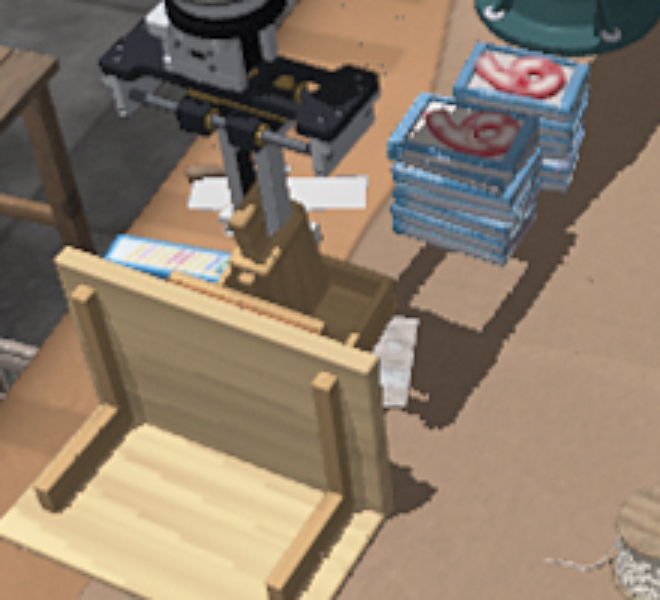

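```bash
python3 -m inch '[{"linear":[-0.03,0,0],"twist":0,"gripper":0},{"linear":[-0.06,0,0],"twist":0,"gripper":0},{"linear":[-0.09,0.01,0],"twist":0,"gripper":0},{"linear":[-0.09,0.01,0],"twist":0,"gripper":0}]'
python3 -c "
from h import *
o=robot.get_obs();print(o['tool_pos'],b(o['tool_pos']),o['wrist_force'],o['wrist_torque'],o['ee_rot'])"
```

```text
time: 11.23
tool_pos: [0.6136, -0.0571, 0.2127]
ee_rot: [3.141, -0.0, 3.011]
wrist_force: [3.0, 0.5, -1.0]
width: 0.014
[ 0.61357909 -0.05707781  0.21271219] [-6.90001372e-02 -8.48586243e-05  2.12712191e-01] [ 3.00323422  0.49047444 -0.98706899] [ 0.09914252 -1.1300016   0.10008394] [ 3.14136935e+00 -4.43677305e-04  3.01117321e+00]
```

```bash
python3 -m inch '[{"linear":[-0.02,0,-0.02],"twist":0,"gripper":0},{"linear":[-0.04,0,-0.04],"twist":0,"gripper":0},{"linear":[-0.05,0.01,-0.06],"twist":0,"gripper":0},{"linear":[-0.05,0.01,-0.06],"twist":0,"gripper":0}]'
python3 - <<'E'
from h import *
snap('side','side10');o=robot.get_obs();print(o['tool_pos'],b(o['tool_pos']),o['wrist_force'],o['wrist_torque'],o['ee_rot'])
im=cv2.imread('pics/side10.png')[100:300,80:300];cv2.imwrite('pics/side10_c.png',cv2.resize(im,None,fx=3,fy=3))
E
```

```text
time: 11.57
tool_pos: [0.6082, -0.0567, 0.2076]
ee_rot: [-3.14, -0.001, 3.011]
wrist_force: [0.5, -0.2, 1.6]
width: 0.014
[ 0.60823692 -0.05670551  0.20765495] [-0.07434521 -0.00041304  0.20765495] [ 0.77094877 -0.7668016   2.01864984] [-0.25114981 -0.47147832 -0.02340384] [-3.14056018e+00 -7.83803781e-04  3.01057306e+00]
```

View pics/side10_c.png

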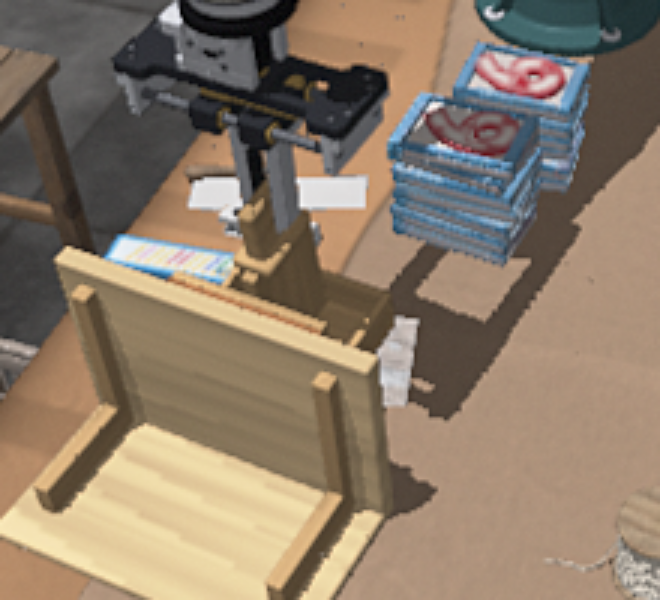

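```bash
python3 -m inch '[{"linear":[-0.02,0,-0.02],"twist":0,"gripper":0},{"linear":[-0.04,0,-0.04],"twist":0,"gripper":0},{"linear":[-0.04,0.01,-0.05],"twist":0,"gripper":0},{"linear":[-0.04,0.01,-0.05],"twist":0,"gripper":0}]'
python3 - <<'E'
from h import *
s=snap('side','side11');o=robot.get_obs();print(o['tool_pos'],b(o['tool_pos']),o['wrist_force'],o['wrist_torque'],o['ee_rot'])
B=b(cloud(s)).reshape(-1,3)
# tab/plate profile
p=B[(abs(B[:,1])<.02)&(B[:,0]<-.02)&(B[:,0]>-.13)&(B[:,2]>.14)&(B[:,2]<.21)]
for z in np.arange(.14,.21,.004):
    q=p[abs(p[:,2]-z)<.002]; print(z.round(3),len(q),np.percentile(q[:,0],[2,98]).round(4)) if len(q)>3 else ''
E
```

```text
time: 11.95
tool_pos: [0.6045, -0.0559, 0.2041]
ee_rot: [-3.14, 0.001, 3.01]
wrist_force: [-0.9, -0.7, 5.6]
width: 0.0139
[ 0.60451737 -0.05590832  0.20406348] [-7.81369839e-02 -1.08169519e-04  2.04063476e-01] [-0.95796455 -0.26244079  5.93361794] [-0.37157841 -0.33833603 -0.07786261] [-3.14011985e+00  1.11484449e-03  3.01041715e+00]
0.14 10 [-0.1094 -0.0377]
0.144 73 [-0.1005 -0.0206]
0.148 56 [-0.1048 -0.0207]
0.152 10 [-0.0442 -0.0316]
0.156 8 [-0.0457 -0.0318]
0.16 21 [-0.0972 -0.031 ]
0.164 24 [-0.1108 -0.033 ]
0.168 56 [-0.091  -0.0382]
0.172 114 [-0.0956 -0.0391]
0.176 22 [-0.0936 -0.0439]
0.18 18 [-0.0702 -0.0433]
0.184 18 [-0.0675 -0.0428]
0.188 18 [-0.0681 -0.0427]
0.192 19 [-0.0696 -0.0429]
0.196 30 [-0.0802 -0.0436]
0.2 18 [-0.0788 -0.0417]
0.204 27 [-0.0775 -0.0423]
0.208 26 [-0.0709 -0.0429]
```

```bash
python3 -m inch '[{"linear":[-0.01,0,-0.01],"twist":0,"gripper":0},{"linear":[-0.01,0,-0.02],"twist":0,"gripper":0},{"linear":[-0.01,0,-0.02],"twist":0,"gripper":0}]'
python3 -m inch '[{"linear":[0,0,-0.01],"twist":0,"gripper":0},{"linear":[0,0,-0.02],"twist":0,"gripper":0},{"linear":[0,0,-0.02],"twist":0,"gripper":0}]'
python3 -c "
from h import *
o=robot.get_obs();print(o['tool_pos'],b(o['tool_pos']),o['wrist_force'],o['wrist_torque'],o['ee_rot'])"
```

```text
time: 12.25
tool_pos: [0.6037, -0.0558, 0.2024]
ee_rot: [-3.14, 0.002, 3.011]
wrist_force: [-1.3, -0.9, 7.0]
width: 0.014
time: 12.5
tool_pos: [0.6041, -0.0557, 0.1996]
ee_rot: [-3.141, 0.002, 3.011]
wrist_force: [3.8, -0.1, 0.7]
width: 0.0139
[ 0.60411958 -0.05574557  0.19955575] [-7.85526097e-02  1.27064133e-06  1.99555747e-01] [ 3.75508297 -0.09623971  0.69378027] [-0.28429026 -1.07989615  0.00534548] [-3.14078837e+00  2.22730650e-03  3.01066994e+00]
```

```bash
python3 -m inch '[{"linear":[0,0,-0.01],"twist":0,"gripper":0},{"linear":[0,0,-0.02],"twist":0,"gripper":0},{"linear":[0,0,-0.02],"twist":0,"gripper":0}]'
python3 -m inch '[{"linear":[0,0,-0.01],"twist":0,"gripper":0},{"linear":[0,0,-0.02],"twist":0,"gripper":0},{"linear":[0,0,-0.02],"twist":0,"gripper":0}]'
python3 -c "
from h import *
o=robot.get_obs();print(o['tool_pos'],b(o['tool_pos']),o['wrist_force'],o['wrist_torque'],o['ee_rot'])"
```

```text
time: 12.75
tool_pos: [0.6041, -0.0555, 0.1972]
ee_rot: [-3.141, 0.001, 3.011]
wrist_force: [1.5, -0.8, 4.8]
width: 0.0137
time: 13.0
tool_pos: [0.6041, -0.0555, 0.1971]
ee_rot: [-3.141, 0.003, 3.011]
wrist_force: [0.2, -0.9, 10.0]
width: 0.0142
[ 0.60409792 -0.05550179  0.19710238] [-0.07860591  0.00024013  0.19710238] [ 0.17791495 -0.94362377 10.04453263] [-0.18240001 -0.23840119  0.10735957] [-3.14111448e+00  2.71708947e-03  3.01101727e+00]
```

```bash
python3 -m inch '[{"linear":[0,0,0.01],"twist":0,"gripper":0.1},{"linear":[0,0,0.02],"twist":0,"gripper":0.5},{"linear":[0,0,0.02],"twist":0,"gripper":0.5},{"linear":[0,0,0.02],"twist":0,"gripper":0.5},{"linear":[0,0,0.02],"twist":0,"gripper":0.5},{"linear":[0,0,0.02],"twist":0,"gripper":0.5},{"linear":[0,0,0.02],"twist":0,"gripper":0.5}]'
python3 -m inch '[{"linear":[0,0,0.2],"twist":0,"gripper":0.5},{"linear":[0,0,0.4],"twist":0,"gripper":0.5},{"linear":[0,0,0.6],"twist":0,"gripper":0.5},{"linear":[0,0,0.8],"twist":0,"gripper":0.5},{"linear":[0,0,0.8],"twist":0,"gripper":0.5}]'
python3 - <<'E'
from h import *
s=snap('side','side12');o=robot.get_obs();print(o['tool_pos'],o['width'],o['wrist_force'])
im=cv2.imread('pics/side12.png')[100:300,80:300];cv2.imwrite('pics/side12_c.png',cv2.resize(im,None,fx=3,fy=3))
B=b(cloud(s)).reshape(-1,3)
p=B[(abs(B[:,1])<.02)&(B[:,0]<-.02)&(B[:,0]>-.13)&(B[:,2]>.12)&(B[:,2]<.22)]
for z in np.arange(.16,.22,.004):
    q=p[abs(p[:,2]-z)<.002]; print(z.round(3),len(q),np.percentile(q[:,0],[2,98]).round(4)) if len(q)>3 else ''
q=p[p[:,2]>.2];print(np.percentile(q[:,2],[50,90]))
E
```

```text
time: 13.58
tool_pos: [0.6034, -0.0551, 0.1958]
ee_rot: [3.141, -0.002, 3.011]
wrist_force: [-0.1, -0.5, -0.3]
width: 0.0462
time: 14.0
tool_pos: [0.6052, -0.0555, 0.2816]
ee_rot: [-3.141, 0.008, 3.011]
wrist_force: [-0.2, -0.1, 0.5]
width: 0.0471
[ 0.60471648 -0.05535102  0.27914785] 0.046565211873471006 [-0.00879701  0.43357823 -0.28353052]
0.16 38 [-0.0944 -0.0349]
0.164 109 [-0.0958 -0.0373]
0.168 56 [-0.0915 -0.0398]
0.172 20 [-0.0853 -0.0416]
0.176 28 [-0.0877 -0.0426]
0.18 22 [-0.0898 -0.0424]
0.184 26 [-0.0914 -0.0421]
0.188 24 [-0.0881 -0.0429]
0.192 22 [-0.0873 -0.0424]
0.196 26 [-0.086  -0.0421]
0.2 26 [-0.0857 -0.043 ]
0.204 29 [-0.0904 -0.0427]
0.208 55 [-0.0893 -0.043 ]
0.212 50 [-0.0877 -0.0435]
[0.20900551 0.21203673]
```

View pics/side12_c.png

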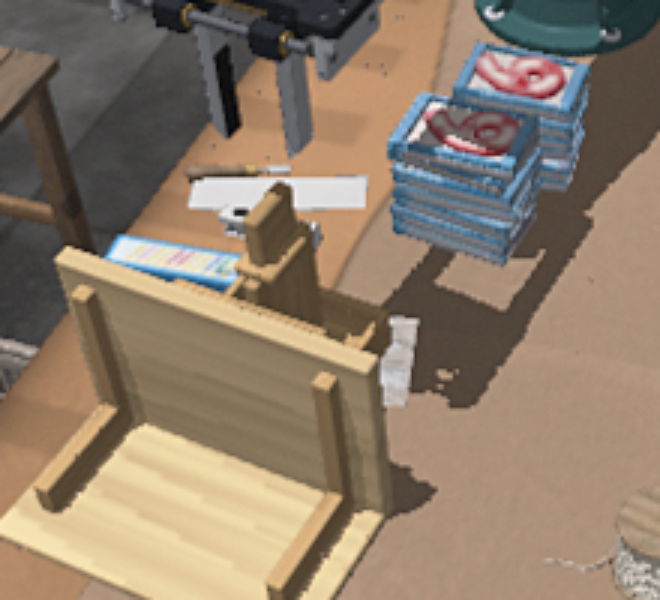

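```bash
python3 -m inch '[{"linear":[-0.2,0.2,0.1],"twist":0,"gripper":0.5},{"linear":[-0.4,0.4,0.2],"twist":0,"gripper":0.5},{"linear":[-0.6,0.6,0.3],"twist":0,"gripper":0.5},{"linear":[-0.8,0.8,0.3],"twist":0,"gripper":0.5},{"linear":[-1,1,0.3],"twist":0,"gripper":0.5}]'
python3 -m inch '[{"linear":[-0.25,0.25,0],"twist":0,"gripper":0.5},{"linear":[-0.5,0.5,0],"twist":0,"gripper":0.5},{"linear":[-0.75,0.75,0],"twist":0,"gripper":0.5},{"linear":[-1,1,0],"twist":0,"gripper":0.5},{"linear":[-1,1,0],"twist":0,"gripper":0.5},{"linear":[-1,1,0],"twist":0,"gripper":0.5}]'
python3 - <<'E'
from h import *
s=snap('top','top13');snap('side','side13')
im=cv2.imread('pics/top13.png')[80:260,190:430];cv2.imwrite('pics/top13_c.png',cv2.resize(im,None,fx=3.2,fy=3.2,interpolation=cv2.INTER_CUBIC))
W=cloud(s).reshape(-1,3)
for n,z0,z1,bb in(('tab',.2,.22,(.54,.68,-.13,.03)),('board',.168,.18,(.64,.76,-.22,.08))):
    p=W[(W[:,2]>z0)&(W[:,2]<z1)&(W[:,0]>bb[0])&(W[:,0]<bb[1])&(W[:,1]>bb[2])&(W[:,1]<bb[3])]
    print(n,len(p),np.median(p[:,2]),cv2.minAreaRect((p[:,:2]*1000).astype(np.float32)))
B=b(W)
p=B[(abs(B[:,1])<.06)&(abs(B[:,1])>.025)&(B[:,0]<.0)&(B[:,0]>-.03)&(B[:,2]>.1)&(B[:,2]<.16)];print('strip top z',np.percentile(p[:,2],[10,50,90]),np.percentile(p[:,0],[2,98]))
E
```

```text
time: 14.47
tool_pos: [0.5026, 0.0455, 0.3051]
ee_rot: [3.142, -0.002, 3.011]
wrist_force: [-0.5, 0.0, -0.0]
width: 0.047
time: 14.97
tool_pos: [0.4025, 0.1456, 0.3053]
ee_rot: [-3.141, -0.001, 3.014]
wrist_force: [1.2, 0.4, -0.1]
width: 0.0472
tab 139 0.20945181737399934 ((610.005859375, -57.98471450805664), (14.079386711120605, 49.180110931396484), 82.19891357421875)
board 857 0.17435000024809616 ((687.12646484375, -70.1051025390625), (258.70111083984375, 19.826908111572266), 82.50761413574219)
strip top z [0.13866079 0.14146066 0.15002062] [-0.02931837 -0.00141124]
```

View pics/top13_c.png

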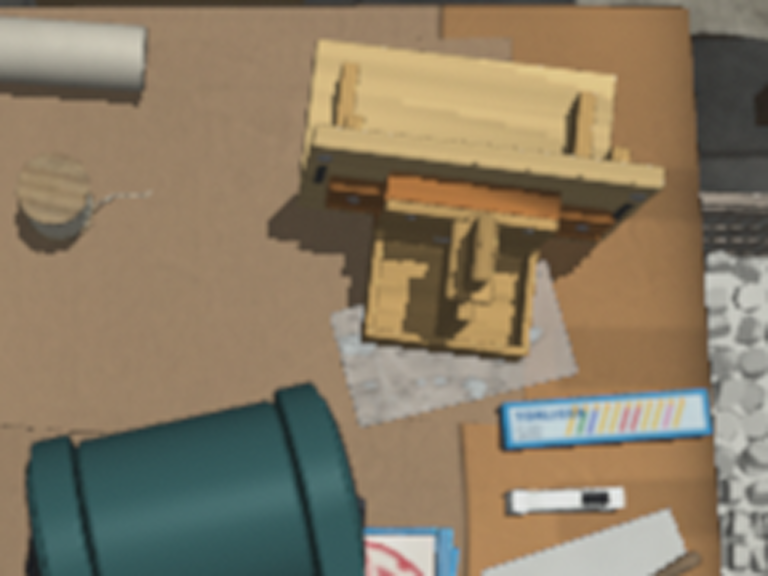

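The top view shows the caddy on the cleat (crop ~(450,250)), square to the board and near its middle. The spool and stapler stand where they did. The tab sits 68 mm in front of the board face, 2 mm off the middle, and the strip edge is about 107.5 mm up, which is the bottom of the groove.

```bash
python3 -c "
from bench import robot
print(robot.close_job())"
```

```text
the job is handed in; nothing more can be done
None
```

The caddy hangs on the cleat, released, and the job is handed in at about 15 s of the 51 s allowed; no verdict was reported.

**What I did**
- I gripped the tab 12 mm towards the tray, hoping the caddy would lean under its own weight. It stayed upright.
- I got the lean by pushing its foot against the cleat's front with about 3 N, which pivoted it in the pads to 13–14°.
- I lowered the strip behind the cleat until it bore on it (about 5 N), then swung it upright and pressed down.
- Pushing in before the swing, the strip's top met the board and the wrist force reached about 17 N for a moment, so I backed off.
- The upward force rose to 7 N and then dropped to 0.7 N, which I took as the tongue snapping out. It then stopped hard at the expected height under about 14 N.

**Last checks, with the arm clear**
- **Height:** the strip edge is about 107.5 mm up, at the bottom of the groove measured earlier at 107 mm.
- **Flush:** the grip is 68 mm in front of the board face, as it should be when home.
- **Position:** it is 2 mm off the board's middle, square within about 0.3°, and upright with no tilt I could measure.
- **Bystanders:** the spool and stapler look unmoved, by eye only. I did not look at the cup again after the grasp; the arm stayed clear of it.

**Uncertain:** the two cameras disagreed by 4–5 mm. I used the side camera, which matched the fingers to about 1 mm. The tongue cannot be seen, so its snap rests on the force drop, the hard stop and the height.

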